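# Mount the tube carrier on the shaker and lock it with the T-key

### The job

Mount the yellow tube carrier on the blue deck of the shaker: angle its tongue in under the lip, then lower it flat. Then put the red-handled T-key down through the carrier's slot, press it down against its spring and give it a quarter turn, so that its cross-bar springs up locked under the deck, and let go. Keep the carrier from tipping over, and leave the other things on the bench where they are.

Things in the scene. Friction and masses are not known exactly. Their poses are not given: they have to be found in the camera images.
- shaker: Orbital shaker fixed to the bench: white base 230 x 190 x 60 mm, blue deck 190 (x) x 160 (y) mm, 8 mm thick, its top 98 mm above the bench, 30 mm of free space under it. Origin: base centre at bench level, z up. Groove (groove) on the -x side nearest the robot, stop rail (stop) on the +x side, guide blocks 8 mm high at the sides with inner faces at y = +-67.5 mm.
- seat (a point): Point on the deck top (shaker x = 0, y = 0, z = 98 mm) where the carrier's origin lies when it is mounted, carrier axes parallel to the shaker's. Play there: +-1.5 mm in x, +-2.5 mm in y.
- groove (a point): Foot of the groove's back wall, deck-top height, mid-length (shaker x = -85.5 mm). Axes as the shaker's. The groove runs along y, 11 mm high (deck top to underside of the lip) and 13 mm deep (lip edge at shaker x = -72.5 mm). The aluminium lip is 6 mm thick, its top 17 mm above the deck, 160 mm long.
- stop (a point): Foot of the inner face of the aluminium stop rail on the deck's +x side (shaker x = +71.5 mm, deck-top height). The rail is 10 mm high and runs along y: because of it the carrier cannot be slid in flat, only angled in, tongue end down by about 12 degrees, and lowered.
- slot (a point): Centre of the deck's T-key slot, deck-top height (shaker x = +45 mm, y = 0). Axes as the shaker's. 42 mm long along y, 14 mm wide along x, through the 8 mm deck. Under the deck, ribs 4 mm high flank pockets 14 mm wide lying along shaker x: the cross-bar passes below the ribs as it turns (either way round, no end stop) and springs up into the pockets when along x.
- carrier: Yellow tube carrier, loose, 0.25 to 0.42 kg, flat on the bench: plate 140 (x) x 130 (y) x 10 mm. Origin: centre of the plate's underside, z up. Tongue on its -x edge (x = -70 to -84 mm), 5 mm thick, 120 mm wide, flush with the underside. Slot for the key at x = +45 mm, 20 (x) x 48 (y) mm, right through. Two rows of tubes at x = -54 and -34 mm, tops at z = 22 mm.
- fin (a point): Middle of the carrier's orange upright grip fin at a good gripping height (carrier x = -8, y = 0, z = 44 mm). Axes as the carrier's. The fin is 12 mm thick in x, 70 mm long in y, z = 10 to 60 mm. Pinch it across its thickness, along the carrier's x.
- stand: Grey block 70 x 70 x 32 mm fixed to the bench, in which the T-key is parked upright (pit 25 mm deep, 48 mm long along the key's y, 18 mm wide). Origin: centre of its underside.
- key: T-key, loose, 125 mm tall, 0.16 to 0.24 kg, upright. Origin: underside of its cross-bar on the shaft's axis, z up the shaft. Steel cross-bar along y, 36 mm long, round, 10 mm diameter; shaft 10 mm diameter. With the carrier mounted its origin lies below the deck top by 15 mm when the collar lands, over 22 mm to turn clear of the ribs, 26 mm at most, 18 mm when locked.
- paddle (a point): Middle of the key's red flat handle (key z = 105 mm). Axes as the key's. The handle is 14 mm thick in x, 50 mm wide in y, z = 85 to 125 mm. Pinch it across its thickness, along the key's x.
- collar (a joint): Travel (m) of the key's brass collar up the shaft against its spring: 0 free (underside 25 mm above the key's origin), 0.011 bottomed. 48 mm diameter, 6 mm thick. It takes 3.5 N to start and 11 N at the bottom; about 0.003 when the key is locked, more than 0.007 needed to turn.
- flask: Conical flask with amber contents, base 80 mm, 130 mm tall; bystander. Origin: centre of its underside.
- bottle: Amber bottle, 68 mm diameter, 150 mm tall; bystander. Origin: centre of its underside.
- beaker: Glass beaker, 72 mm diameter, 85 mm tall; bystander. Origin: centre of its underside.
- tipbox: Purple pipette-tip box with clear lid, 120 x 85 x 63 mm; bystander. Origin: centre of its underside.
- rack: Lime-yellow tube rack, 100 x 150 x 72 mm with tubes; bystander. Origin: centre of its underside.
- bluerack: Blue tube rack with yellow caps, 90 x 120 x 72 mm; bystander. Origin: centre of its underside.
- marker: Marker pen, 140 mm long, lying on the bench; bystander. Origin: on the bench under its middle.
Mind the look-alikes: they are no part of the job. What is shaped like the carrier but black is not meant. What is shaped like the key but purple is not meant.

How it is judged:
On the way, in this order (a step that is already met when the one before it is completed fails the run):
1. the carrier lies flat on the shaker's deck, its tongue under the lip (distance between carrier and seat below 0.007 m and angle between carrier's own z axis and vertical below 0.035 rad and angle between the x axis of carrier and the x axis of shaker, either way round below 0.06 rad), for 0.2 s.
2. the key's cross-bar is pushed right through the deck's slot, below the ribs, with the carrier mounted (all of step 1 and horizontal distance between key and slot below 0.01 m and z of key in the frame of slot below -0.0215 m), for 0.05 s.
At the end, for the whole second after the job is handed in: Carrier mounted (origin within 7 mm of the seat, tilt under 2 deg, yaw within 3.4 deg); key in the slot (within 6 mm, tilt under 5 deg), cross-bar within 12.6 deg of the shaker's x and sprung up into the pockets (origin 16.3 to 20.3 mm below the deck top); both at rest (all of step 1 and horizontal distance between key and slot below 0.006 m and z of key in the frame of slot between -0.0203 and -0.0163 m and angle between the y axis of key and the x axis of shaker, either way round below 0.22 rad and angle between key's own z axis and vertical below 0.09 rad and linear speed of each of carrier, key below 0.02 m/s); the robot touches nothing.
It fails at once if the carrier is tipped by more than 40 degrees (angle between carrier's own z axis and vertical above 0.7 rad).
It fails at once if another thing on the bench is moved by more than 4 cm (distance of any of flask, bottle, beaker, tipbox, rack, bluerack, marker from where it was at the start of the episode above 0.04 m).
It also fails if it takes over 72 s, if anything falls off the work surface, if the arm or the gripper's body presses on something with over 40 N, if the wrist force passes 120 N, or if a joint passes its speed limit or range.

### The arm

A 7-joint arm with a two-finger parallel gripper is mounted at the origin on the work surface. World frame = base frame: x ahead of the robot, y to its left, z up, the work surface at z = 0. Lengths are in m, angles in rad, forces in N, time in s.
With the tool pointing down it reaches from about 0.425 to 0.875 m from the base axis. Payload 4.7 kg.
Tool frame: the origin (TCP) lies midway between the tips of the shut fingers; the grasp point (between the pads) lies 19 mm behind it; x points along the fingers, z is the direction in which the jaws open and shut, and the axes are right-handed (so a half turn about x gives the same grasp; the last joint's range is limited). The gripper opens to 87 mm and grips with 3 to 60 N. Pads are 19 mm wide; open, the fingers measure 117 mm over their backs; the gripper's body (75 mm by 190 mm) begins 51 mm behind the grasp point.
Start: joints at [1.277, 0.321, -0.07, 1.45, 0.023, 1.371, -0.057], TCP at [0.197, -0.619, 0.223] pointing down, gripper open.
Joint ranges: [-2.86, 2.86], [-0.3, 2.09], [-1.38, 1.24], [0.06, 2.45], [-1.56, 4.7], [0.09, 2.05], [-2.69, 2.69]. Speed limits (rad/s): [2.57, 2.57, 3.14, 3.14, 3.14, 3.14, 3.14].

### API

Orientations are given as a rotation vector (axis times angle).
In Python, from bench import ctrl, vision, close_job gives the robot as it stands. The module is installed in compiled form; this text tells all that it offers.
- The arm moves only by the tool servo_tool, never from a script. Its argument "commands" is a list that holds one entry, the list of rows, each a list of 7 numbers: the turn, a rotation vector about the tool's x, y, z in degrees, then the shift along the tool's x, y, z in mm, then the finger opening in mm, from 0 to 87. In form: [[[wx, wy, wz, x, y, z, grip], ...]]. A call has 1 to 5 rows; each row is the pose to reach, as a shift and turn from the pose commanded when the call began, along the tool's axes at that moment; what a row does not reach only later rows make up. A row lasts 1/8 s, in which the tool goes at most 62.5 mm and 10.7 degrees, less where a joint would pass 70% of its speed; a pose out of reach is approached as far as the arm can. A call with a gripper value outside its range is refused whole. The fingers move at their own pace and stop on an object; "newtons" is the grip in N (left out, the last holds). Time passes only in rows, so rows that repeat a pose let the fingers close. It gives the time, the measured TCP pose, the force and the opening at its end, in the units of the state.
- ctrl.get_state(): the state, without advancing time (a new reading comes with each control period).
- vision.get_image(name): name is "side" or "top" or "wrist"; returns the picture (400x640x3 uint8, red, green, blue); there is no depth.
- vision.camera_info(name): a dict with "fov_y" (degrees; the focal length in pixels is half the picture's height over the tangent of half this angle, whatever the lens; pixels are square), "cx", "cy" (the principal point, pixels), "pose" (4x4, takes a point from camera to world coordinates). Camera axes: x right, y down, z forward; pixel columns grow to the right and rows downward; lengths in m; the calibration is good to about 2 mm. The wrist camera is an equidistant fisheye: a pixel r from the principal point sees the ray r / f radians off the axis. A picture is of the moment at which its call begins: read the wrist's pose just before it. camera_info takes no time and is no camera call; for the wrist camera it gives the pose at the moment of the call.
- close_job(): hands the job in, once; it reports no verdict.
The state is a dict: "time": time; "joint_positions": joint angles; "qd": joint speeds; "joint_torque": joint torques, N m; "position": TCP position; "tool_rot": TCP orientation; "ft_force": force on the tool from outside, world axes, zero at the start; "torque": the same for the moment, N m; "grip_width": opening from 0.0 (shut) to 1.0 (fully open).
Only numpy, scipy, OpenCV 4.12 (cv2) and the standard library are available. Lean on these libraries where they do the work, as an engineer would, in place of code of your own. Each camera call takes 0.05 s, during which the arm holds its last target. There are 200 camera calls.

## Working session

There is one attempt and no reset: what is moved stays moved. The work goes in short steps, Python scripts to look and compute and a tool call to move; the robot and the scene stay as the last step left them, time stands still between calls to the robot, and variables do not carry over. Pictures are saved under pics/ and viewed, about 8 in all and at most 12, crops included, and the job is handed in when it is done.

Besides the shell and the picture viewer there is one more tool, called after ">>>" as name([rows], argument=value, ...), one row to a line, values as JSON. servo_tool: Moves the arm, as the interface text tells. Its arguments: {"type":"object","properties":{"commands":{"type":"array"},"newtons":{"type":"number"}},"required":["commands"]}

```bash
mkdir -p pics; cat > h.py <<'E'
import numpy as np, cv2
from scipy.spatial.transform import Rotation as R
from bench import ctrl, vision, close_job
def snap(n,f):
    info=vision.camera_info(n); im=vision.get_image(n); cv2.imwrite('pics/'+f,im[:,:,::-1]); return im,info
def ray(info,u,v,fish=False):
    f=200/np.tan(np.radians(info['fov_y'])/2); x=(u-info['cx'])/f; y=(v-info['cy'])/f
    if fish:
        r=np.hypot(x,y); s=np.sin(r)/r if r>1e-9 else 1; d=np.array([x*s,y*s,np.cos(r)])
    else: d=np.array([x,y,1.])
    T=np.array(info['pose']); return T[:3,3],T[:3,:3]@d
def onz(info,u,v,z,fish=False):
    o,d=ray(info,u,v,fish); return o+d*(z-o[2])/d[2]
def proj(info,p,fish=False):
    T=np.array(info['pose']); c=T[:3,:3].T@(np.array(p)-T[:3,3]); f=200/np.tan(np.radians(info['fov_y'])/2)
    if fish:
        t=np.arctan2(np.hypot(c[0],c[1]),c[2]); h=np.hypot(c[0],c[1]); return np.array([info['cx']+f*t*c[0]/h,info['cy']+f*t*c[1]/h])
    return np.array([info['cx']+f*c[0]/c[2],info['cy']+f*c[1]/c[2]])
E
python3 - <<'E'
from h import *
for n in ('top','side'):
    im,i=snap(n,n+'0.png'); print(n,i)
s=ctrl.get_state(); print({k:np.round(v,4) for k,v in s.items()}); print(R.from_rotvec(s['tool_rot']).as_matrix().round(3))
print(vision.camera_info('wrist'))
E
```

```text
top {'fov_y': 53.09941695999019, 'cx': 318.8453176564226, 'cy': 196.4581190739143, 'pose': array([[-1.78997784e-02, -9.83872439e-01,  1.77973655e-01,
         3.65193733e-01],
       [-9.99835598e-01,  1.81290376e-02, -3.38113133e-04,
        -1.44927533e-02],
       [-2.89383089e-03, -1.77950448e-01, -9.84035194e-01,
         1.13905214e+00],
       [ 0.00000000e+00,  0.00000000e+00,  0.00000000e+00,
         1.00000000e+00]])}
side {'fov_y': 56.12302400954428, 'cx': 318.3718370833631, 'cy': 199.52330999882594, 'pose': array([[-0.98922556, -0.08462292,  0.11946447,  0.40687279],
       [-0.1460006 ,  0.51004874, -0.84766391,  1.05927982],
       [ 0.01079909, -0.85597269, -0.51690825,  0.73727054],
       [ 0.        ,  0.        ,  0.        ,  1.        ]])}
{'time': np.float64(0.1), 'joint_positions': array([ 1.2771,  0.3217, -0.0701,  1.4515,  0.0226,  1.3708, -0.0569]), 'qd': array([ 0.0023, -0.0025, -0.0007, -0.0019, -0.0004, -0.0006,  0.0003]), 'joint_torque': array([ 1.00000e-04, -4.92571e+01, -4.05700e-01, -3.13402e+01,
       -6.42000e-02,  3.95000e-02,  1.00000e-04]), 'position': array([ 0.1967, -0.619 ,  0.2216]), 'tool_rot': array([ 0.9805,  1.3407, -0.9789]), 'ft_force': array([-0.2384,  0.8447, -0.2863]), 'torque': array([-0.0209, -0.0143, -0.0096]), 'grip_width': np.float64(0.9985)}
[[-0.001  0.953  0.303]
 [ 0.002  0.303 -0.953]
 [-1.    -0.    -0.002]]
{'fov_y': 65.70646984690485, 'cx': 318.3742704503501, 'cy': 203.75348624377997, 'pose': array([[ 0.3025493 , -0.92058584, -0.2469527 ,  0.26418549],
       [-0.95312982, -0.29295936, -0.07561981, -0.59892148],
       [-0.00273258,  0.2582567 , -0.96607247,  0.38386993],
       [ 0.        ,  0.        ,  0.        ,  1.        ]])}
```

View pics/top0.png

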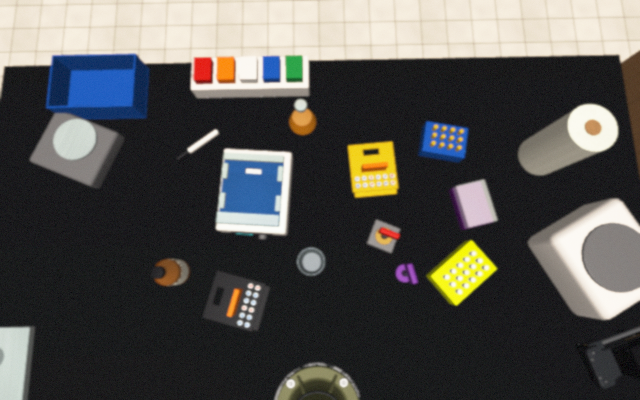

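View pics/side0.png

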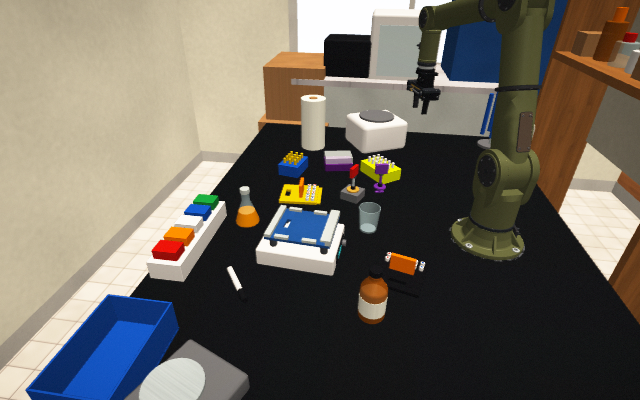

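Top view: carrier with its orange fin at (374,167) and slot at (371,152), shaker deck at (253,190), red key handle at (389,233) on its stand at (384,237). The purple key (407,273) and the black carrier (237,300) are decoys. Next, coarse positions.

```bash
python3 - <<'E'
from h import *
im=cv2.imread('pics/top0.png'); i=vision.camera_info('top'); hsv=cv2.cvtColor(im,cv2.COLOR_BGR2HSV)
def blob(name,lo,hi,box,z):
    x0,y0,x1,y1=box; m=np.zeros(im.shape[:2],np.uint8); m[y0:y1,x0:x1]=cv2.inRange(hsv,lo,hi)[y0:y1,x0:x1]
    cs,_=cv2.findContours(m,cv2.RETR_EXTERNAL,cv2.CHAIN_APPROX_NONE); c=max(cs,key=cv2.contourArea)
    P=np.array([onz(i,*p[0],z)[:2] for p in c],np.float32)*1000
    r=cv2.minAreaRect(P); print(name,cv2.contourArea(c),np.round(r[0],1),np.round(r[1],1),round(r[2],1)); print(cv2.boxPoints(r).round(0).tolist())
blob('fin',(5,150,120),(17,255,255),(345,155,402,178),.06)
blob('carrier',(18,120,100),(32,255,255),(340,135,405,202),.01)
blob('paddle',(0,150,80),(8,255,255),(365,215,410,250),.132)
blob('shaker',(0,0,150),(180,60,255),(210,140,300,245),.06)
blob('deck',(95,120,60),(120,255,255),(210,140,300,245),.098)
blob('stand',(0,0,60),(180,40,190),(360,215,405,255),.032)
E
```

```text
fin 125.0 [ 641.6 -169.7] [18.5 68.2] 3.8
[[630.0, -136.0], [635.0, -204.0], [653.0, -203.0], [649.0, -135.0]]
carrier 2434.5 [ 648.2 -172.8] [161.6 137.4] 4.4
[[562.0, -110.0], [573.0, -247.0], [734.0, -235.0], [724.0, -98.0]]
paddle 107.5 [ 450.1 -190.5] [52.4 17.5] 66.9
[[432.0, -211.0], [448.0, -218.0], [468.0, -170.0], [452.0, -163.0]]
shaker 5593.5 [581.  163.5] [192.1 232.3] 85.7
[[458.0, 76.0], [690.0, 59.0], [704.0, 251.0], [472.0, 268.0]]
deck 2510.5 [583.4 163.4] [153.  137.7] 85.7
[[509.0, 92.0], [646.0, 82.0], [658.0, 234.0], [521.0, 245.0]]
stand 356.5 [ 452.1 -190.6] [76.8 77.1] 67.1
[[402.0, -211.0], [473.0, -241.0], [503.0, -170.0], [432.0, -140.0]]
```

```bash
cat >> h.py <<'E'
def tgt(yaw_deg,tilt_deg=0):
    "tool down, jaw (z) along heading yaw; tilt>0 lowers the -x end (about local y)"
    a=np.radians(yaw_deg); z=np.array([np.cos(a),np.sin(a),0]); x=np.array([0,0,-1.]); M=np.column_stack([x,np.cross(z,x),z])
    # tilt: local -x end down = rotation about local y by -tilt
    yl=np.array([-np.sin(a),np.cos(a),0]); return R.from_rotvec(-np.radians(tilt_deg)*yl)*R.from_matrix(M)
def cmd(p,Rt,s=None):
    s=s or ctrl.get_state(); R0=R.from_rotvec(s['tool_rot'])
    print('turn',np.degrees((R0.inv()*Rt).as_rotvec()).round(2),'shift',(1000*R0.inv().apply(np.array(p)-s['position'])).round(1))
E
python3 - <<'E'
from h import *
cmd([.645,-.171,.17],tgt(4.4))
E
```

```text
turn [-7.676e+01 -8.000e-02 -6.000e-02] shift [  52.   562.9 -291. ]
```

>>> servo_tool([
  [[-10, 0, 0, 0, 50, -26, 87], [-20, 0, 0, 0, 100, -52, 87], [-30, 0, 0, 0, 150, -78, 87], [-40, 0, 0, 0, 200, -104, 87], [-48, 0, 0, 0, 256, -132, 87]],
])

```text
time: 0.72
position: [0.4013, -0.4151, 0.2222]
tool_rot: [0.33, 1.546, -0.331]
ft_force: [1.1, -0.5, -0.0]
grip_width: 0.996
```

```bash
python3 - <<'E'
from h import *
cmd([.645,-.171,.17],tgt(4.4)); print(ctrl.get_state()['joint_positions'].round(2))
E
```

```text
turn [-2.856e+01 -3.000e-02  2.000e-02] shift [ 52.  322.5 122.5]
[ 1.05  0.18 -0.33  1.63  0.06  1.34  0.29]
```

>>> servo_tool([
  [[-7, 0, 0, 0, 58, 22, 87], [-14, 0, 0, 10, 116, 44, 87], [-21, 0, 0, 20, 174, 66, 87], [-28.5, 0, 0, 30, 232, 88, 87], [-28.5, 0, 0, 40, 285, 108, 87]],
])

```text
time: 1.35
position: [0.6178, -0.1995, 0.1818]
tool_rot: [-0.057, 1.57, 0.058]
ft_force: [0.0, -0.8, -0.3]
grip_width: 0.999
```

>>> servo_tool([
  [[0, 0, 0, 12, 37, 15, 87], [0, 0, 0, 12, 37, 15, 87], [0, 0, 0, 12, 37, 15, 87]],
])

```text
time: 1.72
position: [0.6286, -0.1639, 0.1701]
tool_rot: [-0.057, 1.571, 0.056]
ft_force: [-0.3, -0.4, -0.0]
grip_width: 1.008
```

```bash
python3 - <<'E'
from h import *
im,i=snap('wrist','w1.png'); np.save('w1.npy',i,allow_pickle=True); s=ctrl.get_state(); print(s['time'],s['position'].round(4),s['joint_positions'].round(2))
cmd([.645,-.171,.17],tgt(4.4))
E
```

```text
1.775 [ 0.6286 -0.1649  0.1704] [ 0.64  0.4  -0.55  1.5   0.21  1.3   0.14]
turn [-0.37 -0.03  0.07] shift [ 0.4 -7.2 16. ]
```

View pics/w1.png

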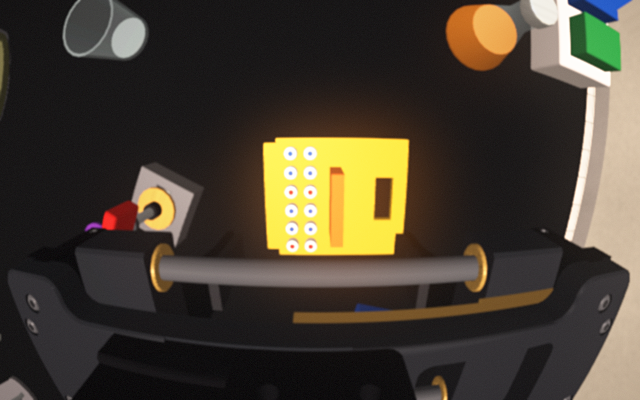

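The wrist view shows the carrier with its fin at (337,207), slot at (383,198) and plate corners at about (275,139), (408,139) and (404,233). I'll measure slot and fin top.

```bash
python3 - <<'E'
from h import *
i=np.load('w1.npy',allow_pickle=True).item(); im=cv2.imread('pics/w1.png'); hsv=cv2.cvtColor(im,cv2.COLOR_BGR2HSV)
def rect(m,box,z,n):
    x0,y0,x1,y1=box; k=np.zeros_like(m); k[y0:y1,x0:x1]=m[y0:y1,x0:x1]
    cs,_=cv2.findContours(k,cv2.RETR_EXTERNAL,cv2.CHAIN_APPROX_NONE); c=max(cs,key=cv2.contourArea)
    P=np.array([onz(i,*p[0],z,True)[:2] for p in c],np.float32)*1000
    r=cv2.minAreaRect(P); print(n,np.round(r[0],1),np.round(r[1],1),round(r[2],1),cv2.boundingRect(c)); return P
rect(255-cv2.inRange(hsv,(0,0,110),(180,255,255)),(365,165,402,232),.01,'slot')
P=rect(cv2.inRange(hsv,(4,150,60),(18,255,255)),(322,160,352,250),.06,'fin')
y=cv2.inRange(hsv,(19,150,120),(34,255,255))
rect(y,(255,130,415,250),.01,'plate')
for r in (150,170,190,210,225,240): print(r,hsv[r,325:352].tolist())
E
```

```text
slot [ 698.7 -168.7] [14.9 41.6] 4.1 (376, 179, 15, 38)
fin [ 644.9 -169.4] [11.8 74.3] 3.7 (329, 167, 15, 79)
plate [ 647.7 -170. ] [155.  125.9] 4.0 (263, 137, 146, 113)
150 [[28, 167, 254], [28, 168, 254], [28, 167, 254], [28, 167, 254], [28, 168, 254], [28, 167, 254], [28, 170, 254], [28, 169, 254], [28, 170, 254], [28, 168, 254], [28, 169, 254], [28, 169, 254], [28, 170, 254], [28, 171, 254], [28, 169, 254], [28, 170, 254], [28, 172, 254], [28, 173, 254], [28, 171, 254], [28, 172, 254], [28, 171, 254], [28, 174, 254], [28, 171, 254], [28, 174, 254], [28, 174, 254], [28, 172, 254], [28, 174, 254]]
170 [[28, 168, 254], [28, 166, 254], [28, 170, 255], [27, 177, 255], [23, 188, 251], [15, 204, 226], [11, 206, 196], [11, 200, 196], [11, 204, 195], [11, 205, 194], [11, 204, 196], [11, 208, 194], [11, 203, 196], [11, 206, 194], [11, 205, 193], [11, 206, 196], [14, 207, 214], [19, 198, 242], [26, 183, 255], [28, 175, 255], [28, 173, 254], [28, 173, 254], [28, 175, 254], [28, 172, 254], [28, 173, 254], [28, 174, 254], [28, 174, 254]]
190 [[28, 169, 254], [28, 172, 254], [28, 172, 254], [
[... 993 characters left out ...]
, 255], [18, 189, 255], [19, 187, 255], [19, 187, 255], [19, 189, 255], [19, 187, 255], [18, 190, 255], [20, 188, 255], [23, 184, 255], [26, 180, 254], [27, 179, 254], [27, 176, 254], [27, 180, 254], [27, 181, 254], [27, 179, 254], [27, 179, 254], [27, 179, 254]]
240 [[27, 177, 254], [27, 178, 254], [27, 180, 254], [27, 178, 254], [25, 186, 252], [19, 192, 253], [17, 193, 255], [18, 189, 255], [18, 190, 255], [18, 188, 255], [18, 188, 255], [18, 192, 255], [18, 190, 255], [18, 191, 255], [18, 188, 255], [18, 189, 255], [18, 189, 255], [20, 189, 255], [24, 183, 255], [27, 182, 254], [27, 180, 254], [27, 181, 254], [27, 181, 254], [27, 181, 254], [27, 181, 254], [27, 182, 254], [27, 179, 254]]
```

```bash
python3 - <<'E'
from h import *
cmd([.646,-.171,.027],tgt(4.1))
E
```

```text
turn [-0.07 -0.03  0.07] shift [143.4  -7.1  17. ]
```

>>> servo_tool([
  [[0, 0, 0, 40, -7, 17, 87], [0, 0, 0, 85, -7, 17, 87], [0, 0, 0, 120, -7, 17, 87], [0, 0, 0, 143, -7, 17, 87], [0, 0, 0, 143, -7, 17, 87]],
])

```text
time: 2.4
position: [0.645, -0.17, 0.026]
tool_rot: [-0.055, 1.573, 0.056]
ft_force: [0.2, -0.2, -0.2]
grip_width: 0.994
```

>>> servo_tool([
  [[0, 0, 0, 0, 0, 0, 87], [0, 0, 0, 0, 0, 0, 0], [0, 0, 0, 0, 0, 0, 0], [0, 0, 0, 0, 0, 0, 0], [0, 0, 0, 0, 0, 0, 0]],
], newtons=40)

```text
time: 3.02
position: [0.6466, -0.1689, 0.0277]
tool_rot: [-0.057, 1.57, 0.057]
ft_force: [-0.2, -0.9, 0.9]
grip_width: 0.628
```

>>> servo_tool([
  [[0, 0, 0, 0, 0, 0, 0], [0, 0, 0, 0, 0, 0, 0], [0, 0, 0, 0, 0, 0, 0]],
])

```text
time: 3.4
position: [0.6465, -0.1689, 0.0275]
tool_rot: [-0.057, 1.57, 0.057]
ft_force: [0.1, 0.4, -0.3]
grip_width: 0.289
```

>>> servo_tool([
  [[0, 0, 0, 0, 0, 0, 0], [0, 0, 0, 0, 0, 0, 0], [0, 0, 0, 0, 0, 0, 0], [0, 0, 0, 0, 0, 0, 0]],
])

```text
time: 3.9
position: [0.6465, -0.1689, 0.0275]
tool_rot: [-0.057, 1.57, 0.057]
ft_force: [-0.2, -0.5, 0.4]
grip_width: 0.132
```

>>> servo_tool([
  [[0, 0, 0, -20, 0, 0, 0], [0, 0, 0, -60, 0, 0, 0], [0, 0, 0, -110, 0, 0, 0], [0, 0, 0, -160, 0, 0, 0], [0, 0, 0, -210, 0, 0, 0]],
])

```text
time: 4.53
position: [0.6462, -0.1687, 0.2403]
tool_rot: [-0.057, 1.569, 0.057]
ft_force: [1.0, 0.1, -2.5]
grip_width: 0.134
```

```bash
python3 - <<'E'
from h import *
print(ctrl.get_state()['joint_positions'].round(2))
cmd([.59,.00,.26],tgt(-4.2))
E
```

```text
[ 0.62  0.4  -0.55  1.36  0.21  1.44  0.15]
turn [8.35 0.04 0.02] shift [-19.8 172.3 -43.8]
```

>>> servo_tool([
  [[2, 0, 0, -6, 40, -11, 0], [4, 0, 0, -10, 80, -22, 0], [6.3, 0, 0, -15, 130, -33, 0], [8.3, 0, 0, -20, 172, -44, 0], [8.3, 0, 0, -20, 172, -44, 0]],
])

```text
time: 5.15
position: [0.5892, 0.0057, 0.2598]
tool_rot: [0.051, 1.568, -0.049]
ft_force: [0.5, -0.6, -1.2]
grip_width: 0.137
```

>>> servo_tool([
  [[0, 0, 0, 0, 0, 0, 0], [0, 0, 0, 0, 0, 0, 0]],
])

```text
time: 5.4
position: [0.5904, -0.0023, 0.2575]
tool_rot: [0.058, 1.57, -0.059]
ft_force: [0.2, 0.1, -3.1]
grip_width: 0.131
```

```bash
python3 - <<'E'
from h import *
im,i=snap('wrist','w2.png'); np.save('w2.npy',i,allow_pickle=True); s=ctrl.get_state(); print(s['time'],s['position'].round(4),s['tool_rot'].round(3),s['ft_force'].round(2))
E
```

```text
5.45 [ 0.5903 -0.0022  0.2573] [ 0.059  1.571 -0.059] [ 0.93 -0.13 -2.38]
```

View pics/w2.png

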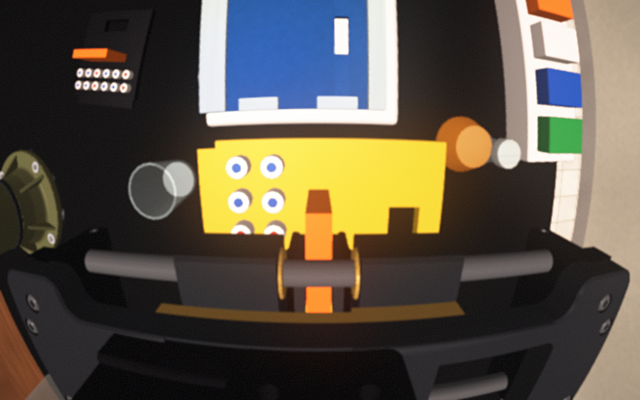

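The held carrier is level. The shaker is visible, with the deck slot at (341,36), lip inner edge at x≈227 and stop inner edge at x≈368. I'll measure the edges.

```bash
python3 - <<'E'
from h import *
i=np.load('w2.npy',allow_pickle=True).item(); im=cv2.imread('pics/w2.png'); hsv=cv2.cvtColor(im,cv2.COLOR_BGR2HSV)
b=cv2.inRange(hsv,(100,120,60),(125,255,255))
def fit(pts,z,n,rev=False):
    P=np.array([onz(i,u,v,z,True)[:2] for u,v in pts])*1000; c=P.mean(0); _,_,V=np.linalg.svd(P-c); d=V[0]
    res=np.abs((P-c)@V[1]).max(); print(n,c.round(1),'heading',np.degrees(np.arctan2(d[1],d[0])).round(2)%180,'res',res.round(1),len(P)); return c
L=[];Rr=[]
for r in range(4,90,3):
    x=np.where(b[r,200:400])[0]+200; L.append((x[0]-.5,r)); Rr.append((x[-1]+.5,r))
cl=fit(L,.115,'lip edge'); cr=fit(Rr,.108,'stop edge')
w=cv2.bitwise_not(b); cs,_=cv2.findContours(w[5:70,325:358].copy(),cv2.RETR_EXTERNAL,cv2.CHAIN_APPROX_NONE)
c=max(cs,key=cv2.contourArea)+[325,5]; print(cv2.boundingRect(c))
for z in(.098,.09):
    P=np.array([onz(i,*p[0],z,True)[:2] for p in c],np.float32)*1000; r=cv2.minAreaRect(P); print(z,np.round(r[0],1),np.round(r[1],1),r[2])
# carrier right edge & slot
y=cv2.inRange(hsv,(19,120,100),(34,255,255))
E_=[]
for r in range(150,228,4):
    x=np.where(y[r,400:480])[0]; E_.append((400+x[-1]+.5,r))
fit(E_,.24,'carrier +x edge')
T=[]
for c_ in range(215,436,5):
    x=np.where(y[120:190,c_])[0]; T.append((c_,120+x[0]-.5))
fit(T[2:],.24,'carrier +y edge')
# base near edge (front of base top)
wh=cv2.inRange(hsv,(0,0,150),(180,70,255))
B=[]
for c_ in range(225,390,8):
    x=np.where(wh[100:135,c_])[0]; B.append((c_,100+x[-1]+.5))
fit(B,.0,'base bottom?'); fit(B,.06,'base top?')
E
```

```text
lip edge [510.4 156.4] heading 85.98 res 0.6 29
stop edge [649.8 144.1] heading 85.6 res 0.5 29
(334, 17, 15, 38)
0.098 [626.1 159.1] [42.2 14.6] 85.3117904663086
0.09 [626.9 161.4] [43.2 15. ] 85.3109359741211
carrier +x edge [671.3  23.2] heading 86.17 res 0.4 20
carrier +y edge [602.2  58.2] heading 175.69 res 0.4 43
base bottom? [577.3  68.1] heading 175.62 res 0.7 21
base top? [579.9  67.9] heading 175.62 res 0.6 21
```

```bash
cat >> h.py <<'E'
SEAT=np.array([.5814,.1628,.098]); YAW=-4.25
OFF=np.array([-8,3.5,27.5])/1000   # TCP in carrier frame
def car(tipx,tipz,tilt,dy=0,show=True):
    "TCP for carrier with tongue tip (x=-84,z=0) at shaker x tipx, height tipz over deck (mm)"
    Z=R.from_euler('z',YAW,degrees=True); Y=R.from_euler('y',-tilt,degrees=True)
    p=np.array([tipx,dy,tipz])/1000+Y.apply(OFF+[.084,0,0]); P=SEAT+Z.apply(p)
    print((tipx,tipz,tilt),P.round(4)); 
    if show: cmd(P,tgt(YAW,tilt))
    return P
E
python3 - <<'E'
from h import *
car(-67,60,9)
print(ctrl.get_state()['joint_positions'].round(2))
E
```

```text
(-67, 60, 9) [0.5854 0.166  0.1971]
turn [-0.05 -9.03  0.02] shift [ 60.2 167.4 -17.5]
[ 0.49  0.23 -0.62  1.54  0.14  1.42 -0.22]
```

>>> servo_tool([
  [[0, -2, 0, 0, 40, -4, 0], [0, -5, 0, 0, 85, -9, 0], [0, -9, 0, 10, 130, -13, 0], [0, -9, 0, 35, 167, -17, 0], [0, -9, 0, 60, 167, -17, 0]],
])

```text
time: 6.08
position: [0.5844, 0.1715, 0.1973]
tool_rot: [0.049, 1.413, -0.054]
ft_force: [0.3, -0.6, -3.1]
grip_width: 0.131
```

>>> servo_tool([
  [[0, 0, 0, 0, 0, 0, 0], [0, 0, 0, 0, 0, 0, 0]],
])

```text
time: 6.32
position: [0.5863, 0.1661, 0.1983]
tool_rot: [0.053, 1.412, -0.062]
ft_force: [-1.0, -0.2, -2.0]
grip_width: 0.134
```

```bash
python3 - <<'E'
from h import *
s=ctrl.get_state(); print(s['time'],s['position'].round(4),s['ft_force'].round(2),s['torque'].round(2))
im,i=snap('wrist','w3.png'); np.save('w3.npy',i,allow_pickle=True)
a=im; im,i=snap('side','s3.png'); np.save('s3.npy',i,allow_pickle=True)
c=cv2.resize(im[170:300,230:390],None,fx=4,fy=4,interpolation=cv2.INTER_CUBIC)
cv2.imwrite('pics/s3c.png',c[:,:,::-1])
car(-67,60,9); car(-67,2.5,9); car(-84,2.5,9)
E
```

```text
6.325 [0.5863 0.1661 0.1983] [-0.99 -0.19 -2.01] [-0.03  0.19  0.05]
(-67, 60, 9) [0.5854 0.166  0.1971]
turn [-0.02  0.11 -0.03] shift [ 1.7 -0.6 -1.3]
(-67, 2.5, 9) [0.5854 0.166  0.1396]
turn [-0.02  0.11 -0.03] shift [ 58.4  -0.6 -10.4]
(-84, 2.5, 9) [0.5685 0.1673 0.1396]
turn [-0.02  0.11 -0.03] shift [ 55.7  -0.6 -27.2]
```

View pics/w3.png

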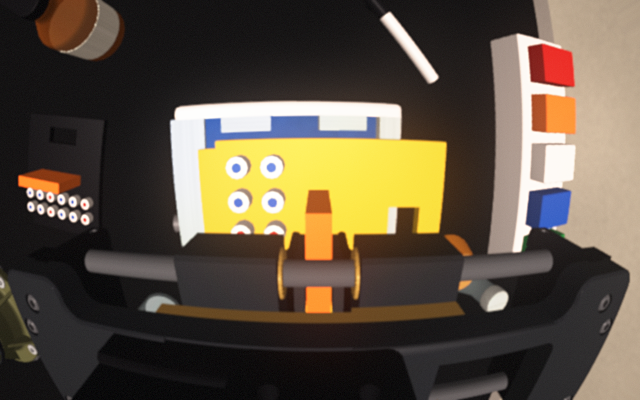

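The wrist view shows the carrier tilted over the deck. The +y guide blocks are at (245,125) and (345,124) and the plate's +y edge is at row ~142. I'll check the y alignment numerically.

```bash
python3 - <<'E'
from h import *
i=np.load('w3.npy',allow_pickle=True).item(); im=cv2.imread('pics/w3.png'); hsv=cv2.cvtColor(im,cv2.COLOR_BGR2HSV)
b=cv2.inRange(hsv,(100,120,60),(125,255,255)); y=cv2.inRange(hsv,(19,120,100),(34,255,255))
a=np.radians(YAW); u=np.array([np.cos(a),np.sin(a),0]); v=np.array([-np.sin(a),np.cos(a),0])
for c in (228,240,255,265,325,340,355):
    r=np.where(b[110:145,c])[0]+110; q=np.where(y[120:170,c])[0]+120
    g=onz(i,c,r[0]-.5,.106,True)
    # plate top edge point: plane of plate top, z depends on x: estimate from pose
    o,d=ray(i,c,q[0]-.5,True); tip=SEAT+u*(-.067)+np.array([0,0,.0612])
    n=np.array([0,0,1])*np.cos(np.radians(9))-u*np.sin(np.radians(9)); p0=tip+n*.010
    P=o+d*(n@(p0-o))/(n@d)
    print(c,r[0],q[0],'guide x,y in shaker',((g-SEAT)@u*1000).round(1),((g-SEAT)@v*1000).round(1),'plate',((P-SEAT)@u*1000).round(1),((P-SEAT)@v*1000).round(1))
E
```

```text
228 134 140 guide x,y in shaker -53.9 66.6 plate -45.2 64.7
240 133 140 guide x,y in shaker -44.1 67.0 plate -37.8 64.4
255 133 139 guide x,y in shaker -31.9 66.5 plate -28.8 64.7
265 132 139 guide x,y in shaker -23.8 67.0 plate -22.9 64.6Traceback (most recent call last):
  File "<stdin>", line 7, in <module>
IndexError: index 0 is out of bounds for axis 0 with size 0
```

Alignment is good: guide face measures 66.8 and plate edge 64.6, against 67.5 and 65 expected. Next: descend, then slide in.

>>> servo_tool([
  [[0, 0, 0, 18, 0, -3, 0], [0, 0, 0, 36, 0, -6, 0], [0, 0, 0, 50, 0, -8.5, 0], [0, 0, 0, 58, 0, -10, 0], [0, 0, 0, 58, 0, -10, 0]],
])

```text
time: 7.05
position: [0.5843, 0.1674, 0.138]
tool_rot: [0.051, 1.414, -0.06]
ft_force: [0.1, -0.0, -3.1]
grip_width: 0.135
```

>>> servo_tool([
  [[0, 0, 0, 0, 0, 0, 0], [0, 0, 0, 0, 0, 0, 0]],
])

```text
time: 7.3
position: [0.5849, 0.1674, 0.1392]
tool_rot: [0.051, 1.412, -0.06]
ft_force: [0.7, -0.1, -2.8]
grip_width: 0.137
```

```bash
python3 - <<'E'
from h import *
s=ctrl.get_state(); print(s['time'],s['position'].round(4),s['ft_force'].round(2),s['torque'].round(2))
car(-67,2.5,9); car(-84,2.,9)
E
```

```text
7.3 [0.5849 0.1674 0.1392] [ 0.67 -0.08 -2.77] [ 0.03  0.16 -0.01]
(-67, 2.5, 9) [0.5854 0.166  0.1396]
turn [ 0.08  0.06 -0.02] shift [-0.2 -1.4  0.6]
(-84, 2.0, 9) [0.5685 0.1673 0.1391]
turn [ 0.08  0.06 -0.02] shift [ -2.4  -1.4 -16.3]
```

>>> servo_tool([
  [[0, 0, 0, -0.8, -0.7, -5, 0], [0, 0, 0, -1.5, -0.7, -10, 0], [0, 0, 0, -2.4, -0.7, -15.5, 0], [0, 0, 0, -2.4, -0.7, -15.5, 0]],
])

```text
time: 7.8
position: [0.5685, 0.1678, 0.1388]
tool_rot: [0.051, 1.413, -0.06]
ft_force: [0.8, -0.2, -2.4]
grip_width: 0.134
```

```bash
python3 - <<'E'
from h import *
s=ctrl.get_state(); print(s['time'],s['position'].round(4),s['ft_force'].round(2),s['torque'].round(2))
for t,z in((9,2),(6,1.5),(3,.8),(0,0.5),(0,-.5)): car(-84,z,t)
E
```

```text
7.8 [0.5685 0.1678 0.1388] [ 0.76 -0.17 -2.42] [0.01 0.18 0.02]
(-84, 2, 9) [0.5685 0.1673 0.1391]
turn [0.11 0.02 0.01] shift [-0.3 -0.5  0. ]
(-84, 1.5, 6) [0.5704 0.1671 0.1348]
turn [0.11 3.02 0.01] shift [ 4.2 -0.6  1.3]
(-84, 0.8, 3) [0.5721 0.167  0.1302]
turn [0.11 6.02 0.02] shift [ 9.  -0.6  2.3]
(-84, 0.5, 0) [0.5737 0.1669 0.126 ]
turn [0.11 9.02 0.02] shift [13.4 -0.6  3.2]
(-84, -0.5, 0) [0.5737 0.1669 0.125 ]
turn [0.11 9.02 0.02] shift [14.4 -0.6  3. ]
```

No contact forces, so the tongue is in. Lowering now.

>>> servo_tool([
  [[0, 3, 0, 4.2, -0.4, 1.3, 0], [0, 6, 0, 9, -0.4, 2.3, 0], [0, 8, 0, 12, -0.4, 2.9, 0], [0, 9, 0, 13.4, -0.4, 3.2, 0], [0, 9, 0, 14, -0.4, 3.2, 0]],
])

```text
time: 8.43
position: [0.5746, 0.167, 0.1255]
tool_rot: [0.057, 1.57, -0.057]
ft_force: [0.7, -0.0, -1.5]
grip_width: 0.13
```

```bash
python3 - <<'E'
from h import *
s=ctrl.get_state(); print(s['time'],s['position'].round(4),s['ft_force'].round(2),s['torque'].round(2))
car(-84,0,0)
im,i=snap('wrist','w4.png'); np.save('w4.npy',i,allow_pickle=True)
E
```

```text
8.425 [0.5746 0.167  0.1255] [ 0.74 -0.02 -1.52] [-0.15 -0.04 -0.  ]
(-84, 0, 0) [0.5737 0.1669 0.1255]
turn [ 0.08  0.03 -0.  ] shift [-0.  -0.2 -0.9]
```

View pics/w4.png

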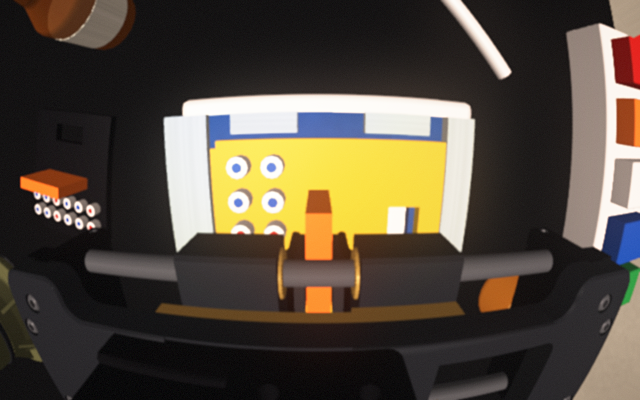

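The carrier lies flat, with its tongue edge under the lip (x≈210), its front at the stop (x≈445) and its sides between the guides. Press slightly, release, lift.

>>> servo_tool([
  [[0, 0, 0, 0.5, 0, 0, 0], [0, 0, 0, 0.8, 0, 0, 45], [0, 0, 0, 0.5, 0, 0, 45], [0, 0, 0, 0, 0, 0, 45], [0, 0, 0, 0, 0, 0, 45]],
])

```text
time: 9.1
position: [0.5742, 0.1671, 0.1254]
tool_rot: [0.057, 1.57, -0.057]
ft_force: [0.2, 0.1, -0.4]
grip_width: 0.476
```

>>> servo_tool([
  [[0, 0, 0, -20, 0, 0, 45], [0, 0, 0, -60, 0, 0, 60], [0, 0, 0, -110, 0, 0, 60], [0, 0, 0, -150, 0, 0, 60], [0, 0, 0, -150, 0, 0, 60]],
])

```text
time: 9.72
position: [0.576, 0.1683, 0.2808]
tool_rot: [0.059, 1.562, -0.055]
ft_force: [-0.5, 0.6, 0.7]
grip_width: 0.686
```

```bash
python3 - <<'E'
from h import *
s=ctrl.get_state(); print(s['time'],s['position'].round(4),s['ft_force'].round(2),s['joint_positions'].round(2),s['grip_width'])
im,i=snap('wrist','w5.png'); np.save('w5.npy',i,allow_pickle=True)
cmd([.451,-.1905,.26],tgt(-23))
E
```

```text
9.725 [0.576  0.1683 0.2808] [-0.52  0.55  0.66] [ 0.28  0.26 -0.74  1.48  0.17  1.46 -0.53] 0.6862407823245046
turn [18.85  0.23 -0.11] shift [  17.3 -366.3  -97.9]
```

View pics/w5.png

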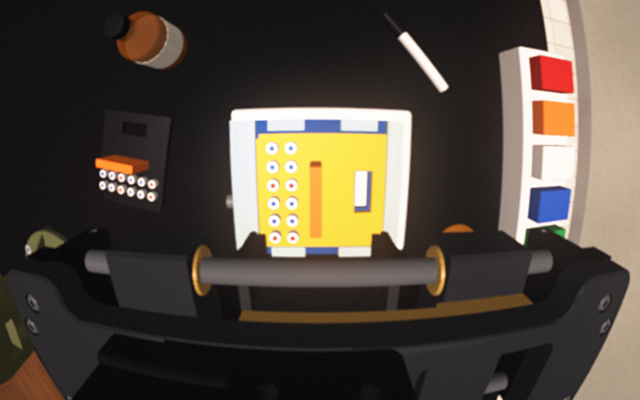

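Carrier mounted: plate square between lip, stop and guides, slot at (361,190). Now refine the slot position, then go to the key.

```bash
python3 - <<'E'
from h import *
i=np.load('w5.npy',allow_pickle=True).item(); im=cv2.imread('pics/w5.png'); hsv=cv2.cvtColor(im,cv2.COLOR_BGR2HSV)
a=np.radians(YAW); u=np.array([np.cos(a),np.sin(a),0]); v=np.array([-np.sin(a),np.cos(a),0])
def sh(px,z): 
    d=onz(i,*px,z,True)-SEAT; return (d@u*1000).round(1),(d@v*1000).round(1)
S=cv2.inRange(hsv,(0,0,120),(180,70,255)); Y=cv2.inRange(hsv,(19,90,80),(36,255,255))
n=np.zeros_like(S); n[160:222,345:382]=255
for m,z,nm in((cv2.bitwise_and(S,n),.098,'hole'),(cv2.bitwise_and(255-Y,n),.108,'carrier slot')):
    cs,_=cv2.findContours(m,0,1); c=max(cs,key=cv2.contourArea); P=np.array([sh(p[0],z) for p in c],np.float32); print(nm,cv2.minAreaRect(P),cv2.boundingRect(c))
for r in(180,190,200): print(hsv[r,350:376].tolist())
E
```

```text
hole ((46.099998474121094, -1.3999996185302734), (18.799999237060547, 46.0), 0.0) (354, 171, 17, 40)
carrier slot ((45.096500396728516, 0.1577014923095703), (19.319677352905273, 46.0775146484375), 1.2730348110198975) (354, 171, 18, 41)
[[26, 175, 252], [27, 176, 252], [26, 178, 253], [25, 165, 250], [21, 93, 239], [9, 14, 243], [8, 4, 253], [15, 4, 255], [20, 3, 254], [20, 3, 254], [23, 4, 254], [23, 4, 254], [23, 4, 254], [15, 4, 255], [23, 4, 255], [25, 6, 255], [14, 22, 243], [140, 22, 171], [116, 81, 160], [115, 92, 161], [145, 31, 139], [18, 138, 191], [21, 184, 242], [25, 184, 251], [26, 178, 252], [26, 175, 252]]
[[26, 178, 252], [26, 178, 252], [26, 180, 252], [24, 151, 249], [20, 65, 237], [0, 7, 248], [10, 3, 254], [15, 4, 255], [23, 4, 254], [23, 4, 254], [23, 4, 254], [23, 4, 254], [23, 4, 254], [15, 4, 255], [23, 4, 255], [24, 10, 255], [8, 29, 228], [124, 46, 161], [115, 94, 160], [119, 67, 153], [6, 50, 148], [19, 165, 213], [23, 187, 249], [26, 179, 253], [26, 179, 252], [26, 178, 252]]
[[26, 178, 252], [26, 182, 252], [26, 180, 252], [24, 134, 247], [18, 42, 239], [0, 5, 251], [15, 4, 255], [15, 4, 255], [20, 3, 254], [23, 4, 254], [23, 4, 254], [23, 4, 254], [23, 4, 254], [18, 5, 255], [25, 6, 255], [15, 18, 254], [169, 22, 195], [118, 70, 160], [115, 101, 164], [126, 48, 148], [16, 109, 176], [20, 182, 234], [24, 187, 251], [26, 182, 252], [26, 180, 252], [26, 179, 251]]
```

>>> servo_tool([
  [[2, 0, 0, 0, -40, -10, 60], [6, 0, 0, 0, -95, -25, 60], [10, 0, 0, 0, -150, -40, 60], [14, 0, 0, 0, -205, -55, 60], [18, 0, 0, 0, -260, -69, 60]],
])

```text
time: 10.4
position: [0.485, -0.089, 0.2746]
tool_rot: [0.305, 1.55, -0.306]
ft_force: [0.7, -0.2, -0.2]
grip_width: 0.688
```

>>> servo_tool([
  [[0, 0, 0, 0, -36, -55, 60], [0, 0, 0, 0, -36, -55, 60], [0, 0, 0, 0, -36, -55, 60], [0, 0, 0, 0, -36, -55, 60]],
])

```text
time: 10.9
position: [0.4229, -0.099, 0.2753]
tool_rot: [0.302, 1.55, -0.301]
ft_force: [-0.6, -0.7, 0.0]
grip_width: 0.689
```

```bash
python3 - <<'E'
from h import *
s=ctrl.get_state(); print(s['time'],s['position'].round(4),s['joint_positions'].round(2))
im,i=snap('wrist','w6.png'); np.save('w6.npy',i,allow_pickle=True)
cmd([.451,-.1905,.26],tgt(-23))
E
```

```text
10.9 [ 0.4229 -0.099   0.2753] [ 0.71 -0.16 -0.48  1.85 -0.08  1.44 -0.13]
turn [ 0.96 -0.02 -0.03] shift [ 15.1 -74.2  60.3]
```

View pics/w6.png

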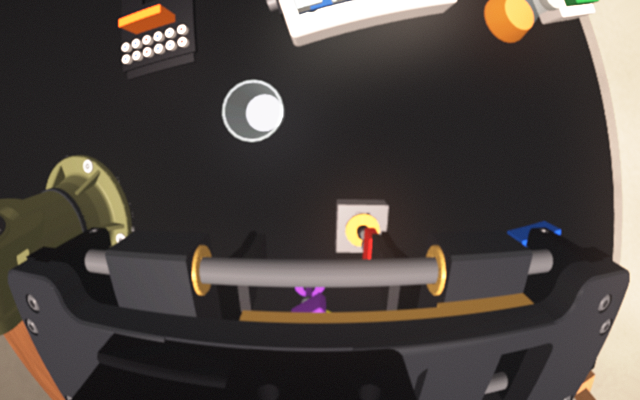

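The stand is at (362,226) and the red handle's top edge at about (368,243). I'll measure both.

```bash
python3 - <<'E'
from h import *
i=np.load('w6.npy',allow_pickle=True).item(); im=cv2.imread('pics/w6.png'); hsv=cv2.cvtColor(im,cv2.COLOR_BGR2HSV)
n=np.zeros(im.shape[:2],np.uint8); n[190:257,325:396]=255
def f(m,z,nm):
    cs,_=cv2.findContours(cv2.bitwise_and(m,n),0,1); c=max(cs,key=cv2.contourArea)
    P=np.array([onz(i,*p[0],z,True)[:2] for p in c],np.float32)*1000; r=cv2.minAreaRect(P); print(nm,np.round(r[0],1),np.round(r[1],1),round(r[2],1),cv2.boundingRect(c))
f(cv2.inRange(hsv,(0,0,85),(180,70,255)),.032,'stand')
f(cv2.inRange(hsv,(18,120,90),(34,255,255)),.038,'collar')
f(cv2.bitwise_or(cv2.inRange(hsv,(0,130,60),(7,255,255)),cv2.inRange(hsv,(173,130,60),(180,255,255))),.132,'handle')
E
```

```text
stand [ 452.1 -188.7] [78.8 74.2] 67.3 (335, 200, 55, 54)
collar [ 453.1 -192.2] [32.4 25.1] 17.6 (355, 224, 23, 21)
handle [ 453.3 -169.6] [33.5 13.5] 65.7 (362, 227, 15, 30)
```

>>> servo_tool([
  [[1, 0, 0, 0, -50, 25, 80], [1, 0, 0, 0, -85, 45, 80], [1, 0, 0, 0, -120, 60, 80], [1, 0, 0, 0, -120, 60, 80], [1, 0, 0, 0, -120, 60, 80]],
])

```text
time: 11.58
position: [0.4331, -0.2326, 0.2749]
tool_rot: [0.317, 1.548, -0.315]
ft_force: [0.0, 0.5, 0.8]
grip_width: 0.915
```

```bash
python3 - <<'E'
from h import *
s=ctrl.get_state(); print(s['time'],s['position'].round(4))
im,i=snap('wrist','w7.png'); np.save('w7.npy',i,allow_pickle=True)
hsv=cv2.cvtColor(im,cv2.COLOR_RGB2HSV)
n=np.zeros(im.shape[:2],np.uint8); n[60:235,200:440]=255
def f(m,z,nm):
    cs,_=cv2.findContours(cv2.bitwise_and(m,n),0,1); c=max(cs,key=cv2.contourArea)
    P=np.array([onz(i,*p[0],z,True)[:2] for p in c],np.float32)*1000; r=cv2.minAreaRect(P); print(nm,np.round(r[0],1),np.round(r[1],1),round(r[2],1),cv2.boundingRect(c))
f(cv2.inRange(hsv,(0,0,85),(180,70,255)),.032,'stand')
f(cv2.inRange(hsv,(18,120,90),(34,255,255)),.038,'collar')
f(cv2.bitwise_or(cv2.inRange(hsv,(0,130,60),(7,255,255)),cv2.inRange(hsv,(173,130,60),(180,255,255))),.132,'handle')
E
```

```text
11.575 [ 0.4331 -0.2326  0.2749]
stand [ 451.5 -191.4] [74.  73.8] 66.9 (291, 114, 57, 57)
collar [ 436.1 -201.3] [5.2 0. ] 66.7 (311, 152, 1, 5)
handle [ 450.9 -191.7] [48.7 14.9] 66.9 (311, 124, 16, 50)
```

View pics/w7.png

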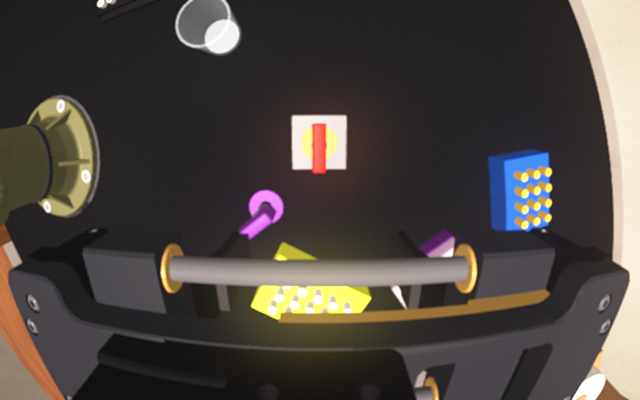

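The key's handle is seen squarely at (319,148). It measures 48.7 x 14.9 mm at (451,-192), key x heading -23.1°. Approach and grip.

```bash
python3 - <<'E'
from h import *
cmd([.451,-.1917,.18],tgt(-23.1)); cmd([.451,-.1917,.094],tgt(-23.1))
i=np.load('w7.npy',allow_pickle=True).item(); print(onz(i,266,206,.1,True),onz(i,245,233,.1,True))
E
```

```text
turn [ 0.08 -0.03 -0.04] shift [95.1 44.3  0.7]
turn [ 0.08 -0.03 -0.04] shift [181.1  44.2   0.8]
[ 0.36944115 -0.23008727  0.1       ] [ 0.33155856 -0.24996016  0.1       ]
```

>>> servo_tool([
  [[0, 0, 0, 5, 40, 0.5, 50], [0, 0, 0, 50, 44, 0.5, 50], [0, 0, 0, 90, 44.3, 0.6, 50], [0, 0, 0, 95, 44.3, 0.6, 50], [0, 0, 0, 95, 44.3, 0.6, 50]],
])

```text
time: 12.25
position: [0.4509, -0.1928, 0.1814]
tool_rot: [0.316, 1.546, -0.317]
ft_force: [0.9, 0.3, -0.4]
grip_width: 0.582
```

```bash
python3 - <<'E'
from h import *
s=ctrl.get_state(); print(s['time'],s['position'].round(4),s['grip_width'])
cmd([.451,-.1917,.094],tgt(-23.1))
E
```

```text
12.25 [ 0.4509 -0.1928  0.1814] 0.5815499132494351
turn [-0.    0.07  0.  ] shift [87.4  1.  -0.5]
```

>>> servo_tool([
  [[0, 0, 0, 30, 1, 0, 50], [0, 0, 0, 60, 1, 0, 50], [0, 0, 0, 80, 1, 0, 50], [0, 0, 0, 87, 1, 0, 50], [0, 0, 0, 87, 1, 0, 50]],
])

```text
time: 12.88
position: [0.4515, -0.1926, 0.0945]
tool_rot: [0.317, 1.546, -0.317]
ft_force: [0.6, -1.1, 0.9]
grip_width: 0.579
```

>>> servo_tool([
  [[0, 0, 0, 0, 0, 0, 0], [0, 0, 0, 0, 0, 0, 0], [0, 0, 0, 0, 0, 0, 0], [0, 0, 0, 0, 0, 0, 0], [0, 0, 0, 0, 0, 0, 0]],
], newtons=55)

```text
time: 13.5
position: [0.4507, -0.1923, 0.0934]
tool_rot: [0.317, 1.547, -0.317]
ft_force: [-0.5, 0.1, 0.5]
grip_width: 0.156
```

>>> servo_tool([
  [[0, 0, 0, 0, 0, 0, 0], [0, 0, 0, 0, 0, 0, 0]],
])

```text
time: 13.75
position: [0.4507, -0.1923, 0.0934]
tool_rot: [0.317, 1.547, -0.317]
ft_force: [-1.3, 0.3, 1.7]
grip_width: 0.159
```

>>> servo_tool([
  [[0, 0, 0, -20, 0, 0, 0], [0, 0, 0, -60, 0, 0, 0], [0, 0, 0, -110, 0, 0, 0], [0, 0, 0, -160, 0, 0, 0], [0, 0, 0, -190, 0, 0, 0]],
])

```text
time: 14.38
position: [0.4511, -0.1924, 0.2855]
tool_rot: [0.316, 1.545, -0.318]
ft_force: [0.4, 0.4, -2.1]
grip_width: 0.16
```

```bash
python3 - <<'E'
from h import *
s=ctrl.get_state(); print(s['time'],s['position'].round(4),s['grip_width'],s['ft_force'].round(2),s['joint_positions'].round(2))
cmd([.6263,.1595,.28],tgt(YAW))
E
```

```text
14.375 [ 0.4511 -0.1924  0.2855] 0.15969656383572559 [ 0.45  0.4  -2.14] [ 0.76 -0.03 -0.4   1.72 -0.01  1.45 -0.04]
turn [-18.91   0.13   0.04] shift [  5.4 392.4  22.7]
```

>>> servo_tool([
  [[-4, 0, 0, 0, 50, 3, 0], [-8, 0, 0, 0, 105, 6, 0], [-12, 0, 0, 0, 160, 9, 0], [-16, 0, 0, 0, 215, 12, 0], [-18.9, 0, 0, 0, 270, 15, 0]],
])

```text
time: 15.0
position: [0.571, 0.0514, 0.2826]
tool_rot: [0.057, 1.571, -0.058]
ft_force: [0.3, -0.1, -1.4]
grip_width: 0.157
```

```bash
python3 - <<'E'
from h import *
cmd([.6263,.1595,.28],tgt(YAW))
E
```

```text
turn [ 0.06 -0.04  0.02] shift [  2.6 111.9  47.3]
```

>>> servo_tool([
  [[0, 0, 0, 2, 45, 20, 0], [0, 0, 0, 2, 95, 40, 0], [0, 0, 0, 2, 112, 47, 0], [0, 0, 0, 2, 112, 47, 0], [0, 0, 0, 2, 112, 47, 0]],
])

```text
time: 15.62
position: [0.6258, 0.156, 0.2809]
tool_rot: [0.059, 1.571, -0.062]
ft_force: [0.0, -0.1, -2.7]
grip_width: 0.154
```

```bash
python3 - <<'E'
from h import *
cmd([.6263,.1595,.28],tgt(YAW)); s=ctrl.get_state(); print(s['time'])
im,i=snap('wrist','w8.png'); np.save('w8.npy',i,allow_pickle=True)
a,j=snap('side','s8.png')
c=cv2.resize(a[150:290,240:380],None,fx=3.5,fy=3.5,interpolation=cv2.INTER_CUBIC)
o=np.zeros((490,800,3),np.uint8); o[:,:490]=c; o[:310,490:800]=im[80:390,165:475]; cv2.imwrite('pics/c8.png',o[:,:,::-1])
E
```

```text
turn [-0.15 -0.03  0.11] shift [0.9 3.5 0.2]
15.625
```

View pics/c8.png

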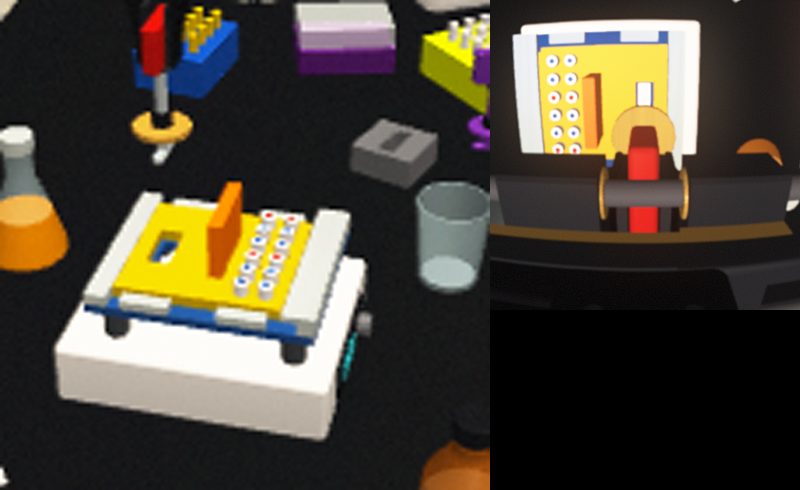

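The side crop shows the key hanging upright above the carrier slot, cross-bar along y. I'll check the collar centre against the TCP with a circle fit.

```bash
python3 - <<'E'
from h import *
from scipy.optimize import least_squares
i=np.load('w8.npy',allow_pickle=True).item(); im=cv2.imread('pics/w8.png'); hsv=cv2.cvtColor(im,cv2.COLOR_BGR2HSV)
for (r,c) in((205,285),(195,300),(200,320),(215,335),(175,310)): print((r,c),hsv[r,c])
# brass is duller than the carrier's yellow; collar arc = upper boundary
m=cv2.inRange(hsv,(12,60,80),(24,200,245)); m[:, :270]=0; m[:,345:]=0; m[:180]=0; m[236:]=0
cs,_=cv2.findContours(m,0,1); c=max(cs,key=cv2.contourArea); print(cv2.boundingRect(c),cv2.contourArea(c))
hull=cv2.convexHull(c)[:,0]; z=.2809-.0864+.031
pts=np.array([onz(i,*p,z,True)[:2] for p in hull if p[1]<222])*1000
q=least_squares(lambda q:np.hypot(*(pts-q[:2]).T)-24,pts.mean(0)+[0,-10],loss='soft_l1')
s=ctrl.get_state(); print(q.x.round(1),np.abs(q.fun).max().round(1),len(pts),'TCP',s['position']*1000)
cmd([.6263,.1595,.215],tgt(YAW))
E
```

```text
(205, 285) [ 26 180 251]
(195, 300) [ 21 152 242]
(200, 320) [ 21 153 242]
(215, 335) [ 21 152 243]
(175, 310) [ 19 117 232]
(286, 180, 59, 56) 1707.0
[626.8 159.6] 6.2 9 TCP [625.95160806 155.88595302 281.44436821]
turn [-0.19  0.03  0.09] shift [66.4  3.7  0. ]
```

```bash
python3 - <<'E'
from h import *
from scipy.optimize import least_squares
i=np.load('w8.npy',allow_pickle=True).item(); im=cv2.imread('pics/w8.png'); hsv=cv2.cvtColor(im,cv2.COLOR_BGR2HSV)
m=cv2.inRange(hsv,(19,120,225),(23,165,250)); m[:, :270]=0; m[:,370:]=0; m[:150]=0; m[236:]=0
m=cv2.morphologyEx(m,cv2.MORPH_OPEN,np.ones((3,3),np.uint8))
cs,_=cv2.findContours(m,0,1); c=max(cs,key=cv2.contourArea); print(cv2.boundingRect(c),cv2.contourArea(c))
hull=cv2.convexHull(c)[:,0]; z=.2812-.0864+.031
pts=np.array([onz(i,*p,z,True)[:2] for p in hull if p[1]<218])*1000
q=least_squares(lambda q:np.hypot(*(pts-q[:2]).T)-q[2],[626,157,24],loss='soft_l1')
print(q.x.round(1),np.abs(q.fun).max().round(1),len(pts))
E
```

```text
(288, 187, 62, 46) 1468.0
[625.9 157.   23.2] 0.4 16
```

>>> servo_tool([
  [[0, 0, 0, 25, 2.6, 0.3, 0], [0, 0, 0, 55, 2.6, 0.3, 0], [0, 0, 0, 72, 2.6, 0.3, 0], [0, 0, 0, 76, 2.6, 0.3, 0], [0, 0, 0, 76, 2.6, 0.3, 0]],
])

```text
time: 16.35
position: [0.6267, 0.1606, 0.2061]
tool_rot: [0.059, 1.569, -0.059]
ft_force: [-0.7, 0.1, -1.1]
grip_width: 0.153
```

>>> servo_tool([
  [[0, 0, 0, 0, 0, 0, 0], [0, 0, 0, 0, 0, 0, 0]],
])

```text
time: 16.6
position: [0.6267, 0.1611, 0.2062]
tool_rot: [0.059, 1.569, -0.058]
ft_force: [-0.2, -0.2, -2.5]
grip_width: 0.153
```

```bash
python3 - <<'E'
from h import *
s=ctrl.get_state(); print(s['time'],s['position'].round(4),s['ft_force'].round(2))
cmd([.6263,.1584,.1754],tgt(YAW))
E
```

```text
16.6 [0.6267 0.1611 0.2062] [-0.24 -0.19 -2.49]
turn [-0.01  0.08 -0.02] shift [30.8 -2.7 -0.3]
```

>>> servo_tool([
  [[0, 0, 0, 0, -2.5, -0.3, 0], [0, 0, 0, 0, -2.5, -0.3, 0], [0, 0, 0, 0, -2.5, -0.3, 0], [0, 0, 0, 0, -2.5, -0.3, 0]],
])

```text
time: 17.1
position: [0.6258, 0.1584, 0.2052]
tool_rot: [0.058, 1.57, -0.058]
ft_force: [-0.0, -0.9, -1.2]
grip_width: 0.156
```

```bash
python3 - <<'E'
from h import *
from scipy.optimize import least_squares
s=ctrl.get_state(); print(s['time'],s['position'].round(4),s['ft_force'].round(2))
im,i=snap('wrist','w9.png'); np.save('w9.npy',i,allow_pickle=True); hsv=cv2.cvtColor(im,cv2.COLOR_RGB2HSV)
m=cv2.inRange(hsv,(19,120,225),(23,165,250)); m[:, :270]=0; m[:,370:]=0; m[:150]=0; m[236:]=0
m=cv2.morphologyEx(m,cv2.MORPH_OPEN,np.ones((3,3),np.uint8))
cs,_=cv2.findContours(m,0,1); c=max(cs,key=cv2.contourArea); print(cv2.boundingRect(c),cv2.contourArea(c))
hull=cv2.convexHull(c)[:,0]; z=s['position'][2]-.0864+.031
pts=np.array([onz(i,*p,z,True)[:2] for p in hull if p[1]<218])*1000
q=least_squares(lambda q:np.hypot(*(pts-q[:2]).T)-q[2],[626,157,24],loss='soft_l1')
print(q.x.round(1),np.abs(q.fun).max().round(1),len(pts))
# carrier +y edge, in shaker frame
y=cv2.inRange(hsv,(24,120,100),(34,255,255)); a=np.radians(YAW); u=np.array([np.cos(a),np.sin(a),0]); v=np.array([-np.sin(a),np.cos(a),0])
for col in(240,260,280,300): 
    r=np.where(y[60:180,col])[0]+60
    if len(r): print(col,r[0],((onz(i,col,r[0]-.5,.108,True)-SEAT)@v*1000).round(1))
cmd([.6263,.1584,.1754],tgt(YAW))
E
```

```text
17.1 [0.6258 0.1584 0.2052] [-0.01 -0.93 -1.21]
(288, 187, 62, 46) 1455.0
[626.  159.7  23. ] 0.5 17
240 131 63.6
260 130 63.8
280 129 64.2
300 129 64.0
turn [-0.01 -0.01  0.  ] shift [29.9  0.   0.5]
```

Key is centred over the slot to within about 0.5 mm. Inserting.

>>> servo_tool([
  [[0, 0, 0, 8, 0, 0.4, 0], [0, 0, 0, 16, 0, 0.4, 0], [0, 0, 0, 24, 0, 0.4, 0], [0, 0, 0, 31, 0, 0.4, 0], [0, 0, 0, 31, 0, 0.4, 0]],
])

```text
time: 17.77
position: [0.6258, 0.1581, 0.1733]
tool_rot: [0.058, 1.571, -0.059]
ft_force: [-0.8, -0.4, -1.6]
grip_width: 0.156
```

```bash
python3 - <<'E'
from h import *
s=ctrl.get_state(); print(s['time'],s['position'].round(4),s['ft_force'].round(2),s['torque'].round(2))
cmd([.6263,.1584,.1604],tgt(YAW))
E
```

```text
17.775 [0.6258 0.1581 0.1733] [-0.77 -0.44 -1.64] [-0.05 -0.09 -0.  ]
turn [-0.01 -0.08  0.03] shift [12.9  0.3  0.5]
```

>>> servo_tool([
  [[0, 0, 0, 4, 0.2, 0.3, 0], [0, 0, 0, 8, 0.2, 0.3, 0], [0, 0, 0, 11, 0.2, 0.3, 0], [0, 0, 0, 13, 0.2, 0.3, 0], [0, 0, 0, 13, 0.2, 0.3, 0]],
])

```text
time: 18.4
position: [0.627, 0.1587, 0.1627]
tool_rot: [0.059, 1.568, -0.058]
ft_force: [-1.4, -1.5, 5.9]
grip_width: 0.155
```

>>> servo_tool([
  [[0, 0, 0, 0, 0, 0, 0], [0, 0, 0, 0, 0, 0, 0]],
])

```text
time: 18.65
position: [0.627, 0.1587, 0.1628]
tool_rot: [0.059, 1.568, -0.058]
ft_force: [-2.0, -1.2, 6.5]
grip_width: 0.16
```

```bash
python3 - <<'E'
from h import *
s=ctrl.get_state(); print(s['time'],s['position'].round(4),s['ft_force'].round(2),s['torque'].round(2),s['joint_positions'].round(2))
cmd([.6263,.1584,.1600],tgt(YAW))
E
```

```text
18.65 [0.627  0.1587 0.1628] [-1.98 -1.24  6.49] [-0.18  0.48  0.02] [ 0.24  0.43 -0.69  1.52  0.28  1.29 -0.56]
turn [-0.02  0.1  -0.01] shift [ 2.8 -0.4 -0.7]
```

>>> servo_tool([
  [[0, 0, 0, 1.5, -0.3, -0.5, 0], [0, 0, 0, 3, -0.3, -0.5, 0], [0, 0, 0, 3, -0.3, -0.5, 0], [0, 0, 0, 3, -0.3, -0.5, 0]],
])

```text
time: 19.15
position: [0.627, 0.1587, 0.1604]
tool_rot: [0.059, 1.567, -0.058]
ft_force: [-1.0, -0.4, 7.1]
grip_width: 0.158
```

```bash
python3 - <<'E'
from h import *
s=ctrl.get_state(); print(s['time'],s['position'].round(4),s['ft_force'].round(2),s['torque'].round(2))
cmd([.6263,.1584,.1600],tgt(YAW))
E
```

```text
19.15 [0.627  0.1587 0.1604] [-0.96 -0.45  7.05] [-0.18  0.4  -0.01]
turn [-0.01  0.17 -0.04] shift [ 0.4 -0.4 -0.7]
```

>>> servo_tool([
  [[-8, 0, 0, 0.8, -0.3, -0.5, 0], [-18, 0, 0, 0.8, -0.3, -0.5, 0], [-28, 0, 0, 0.8, -0.3, -0.5, 0], [-38, 0, 0, 0.8, -0.3, -0.5, 0], [-45, 0, 0, 0.8, -0.3, -0.5, 0]],
])

```text
time: 19.77
position: [0.6272, 0.1592, 0.16]
tool_rot: [-0.559, 1.492, 0.559]
ft_force: [0.8, 0.4, 8.7]
grip_width: 0.154
```

```bash
python3 - <<'E'
from h import *
s=ctrl.get_state(); print(s['time'],s['position'].round(4),s['ft_force'].round(2),s['torque'].round(2),s['joint_positions'].round(2))
cmd([.6263,.1584,.1600],tgt(YAW+90))
E
```

```text
19.775 [0.6272 0.1592 0.16  ] [0.83 0.38 8.7 ] [ 0.18 -0.05 -0.05] [ 0.34  0.47 -0.83  1.52  0.35  1.3   0.18]
turn [-44.77   0.23   0.2 ] shift [ 0.   0.  -1.2]
```

>>> servo_tool([
  [[-10, 0, 0, 0, 0, -0.3, 0], [-20, 0, 0, 0, 0, -0.3, 0], [-30, 0, 0, 0, 0, -0.6, 0], [-40, 0, 0, 0, 0, -0.6, 0], [-45, 0, 0, 0, 0, -0.6, 0]],
])

```text
time: 20.4
position: [0.6266, 0.159, 0.1599]
tool_rot: [-1.157, 1.237, 1.155]
ft_force: [0.2, 1.0, 8.1]
grip_width: 0.155
```

>>> servo_tool([
  [[0, 0, 0, 0, 0, 0, 0], [0, 0, 0, 0, 0, 0, 0]],
])

```text
time: 20.65
position: [0.6266, 0.159, 0.1599]
tool_rot: [-1.155, 1.238, 1.152]
ft_force: [0.4, -0.1, 8.1]
grip_width: 0.16
```

```bash
python3 - <<'E'
from h import *
s=ctrl.get_state(); print(s['time'],s['position'].round(4),s['ft_force'].round(2),s['torque'].round(2),s['joint_positions'].round(2))
cmd([.6263,.1584,.1600],tgt(YAW+90))
E
```

```text
20.65 [0.6266 0.159  0.1599] [ 0.37 -0.12  8.11] [ 0.3  -0.06  0.11] [ 0.43  0.53 -0.98  1.52  0.44  1.33  0.9 ]
turn [0.01 0.14 0.25] shift [-0.1  0.3 -0.6]
```

>>> servo_tool([
  [[0, 0, 0, -2, 0, 0, 0], [0, 0, 0, -4, 0, 0, 0], [0, 0, 0, -6, 0, 0, 0], [0, 0, 0, -6, 0, 0, 0]],
])

```text
time: 21.15
position: [0.6265, 0.1589, 0.1652]
tool_rot: [-1.155, 1.239, 1.153]
ft_force: [1.0, 2.3, 5.0]
grip_width: 0.157
```

>>> servo_tool([
  [[0, 0, 0, -1.5, 0, 0, 0], [0, 0, 0, -2, 0, 0, 0], [0, 0, 0, -2, 0, 0, 0]],
])

```text
time: 21.52
position: [0.6257, 0.158, 0.1659]
tool_rot: [-1.154, 1.242, 1.153]
ft_force: [3.5, 1.8, 4.0]
grip_width: 0.153
```

>>> servo_tool([
  [[0, 0, 0, -1, 0, 0, 0], [0, 0, 0, -1.5, 0, 0, 0], [0, 0, 0, -1.5, 0, 0, 0]],
])

```text
time: 21.9
position: [0.6256, 0.1579, 0.1665]
tool_rot: [-1.154, 1.242, 1.154]
ft_force: [4.8, 3.2, 1.2]
grip_width: 0.155
```

At 17.9 mm below the deck with the spring force now taken by the deck, the key is in the pockets. Release.

>>> servo_tool([
  [[0, 0, 0, 0, 0, 0, 50], [0, 0, 0, 0, 0, 0, 50], [0, 0, 0, 0, 0, 0, 50], [0, 0, 0, 0, 0, 0, 50], [0, 0, 0, 0, 0, 0, 50]],
])

```text
time: 22.52
position: [0.6246, 0.1576, 0.1666]
tool_rot: [-1.154, 1.244, 1.155]
ft_force: [-0.1, 0.3, -0.9]
grip_width: 0.555
```

```bash
python3 - <<'E'
from h import *
s=ctrl.get_state(); print(s['time'],s['position'].round(4),s['ft_force'].round(2),s['grip_width'].round(3))
E
```

```text
Traceback (most recent call last):
AttributeError: 'float' object has no attribute 'round'
```

>>> servo_tool([
  [[0, 0, 0, -15, 0, 0, 50], [0, 0, 0, -50, 0, 0, 50], [0, 0, 0, -90, 0, 0, 50], [0, 0, 0, -120, -40, 0, 50], [0, 0, 0, -120, -60, 0, 50]],
])

```text
time: 23.15
position: [0.6874, 0.1531, 0.2912]
tool_rot: [-1.154, 1.239, 1.15]
ft_force: [-0.9, 0.2, 0.5]
grip_width: 0.577
```

```bash
python3 - <<'E'
from h import *
s=ctrl.get_state(); print(s['time'],s['position'].round(4),s['ft_force'].round(2),s['grip_width'].round(3),R.from_rotvec(s['tool_rot']).as_matrix()[:,1].round(2))
im,i=snap('wrist','w10.png'); np.save('w10.npy',i,allow_pickle=True)
a,j=snap('side','s10.png')
c=cv2.resize(a[150:290,240:380],None,fx=3,fy=3,interpolation=cv2.INTER_CUBIC)
o=np.zeros((420,800,3),np.uint8); o[:,:420]=c; o[:320,420:800]=im[:320,130:510]; cv2.imwrite('pics/c10.png',o[:,:,::-1])
E
```

```text
Traceback (most recent call last):
AttributeError: 'float' object has no attribute 'round'
```

```bash
python3 - <<'E'
from h import *
im,i=snap('wrist','w10.png'); np.save('w10.npy',i,allow_pickle=True)
a,j=snap('side','s10.png')
c=cv2.resize(a[150:290,240:380],None,fx=3,fy=3,interpolation=cv2.INTER_CUBIC)
o=np.zeros((420,800,3),np.uint8); o[:,:420]=c; o[:320,420:800]=im[:320,130:510]; cv2.imwrite('pics/c10.png',o[:,:,::-1])
hsv=cv2.cvtColor(im,cv2.COLOR_RGB2HSV)
m=cv2.bitwise_or(cv2.inRange(hsv,(0,130,60),(7,255,255)),cv2.inRange(hsv,(173,130,60),(180,255,255))); m[235:]=0
cs,_=cv2.findContours(m,0,1); c=max(cs,key=cv2.contourArea); ztop=.098-.018+.125
P=np.array([onz(i,*p[0],ztop,True)[:2] for p in c],np.float32)*1000; print(cv2.minAreaRect(P),cv2.boundingRect(c),'slot 626.3 159.5, bar heading want -4.25')
E
```

```text
((625.7047729492188, 157.8291015625), (12.881930351257324, 46.20682907104492), 87.85724639892578) (311, 104, 18, 58) slot 626.3 159.5, bar heading want -4.25
```

View pics/c10.png

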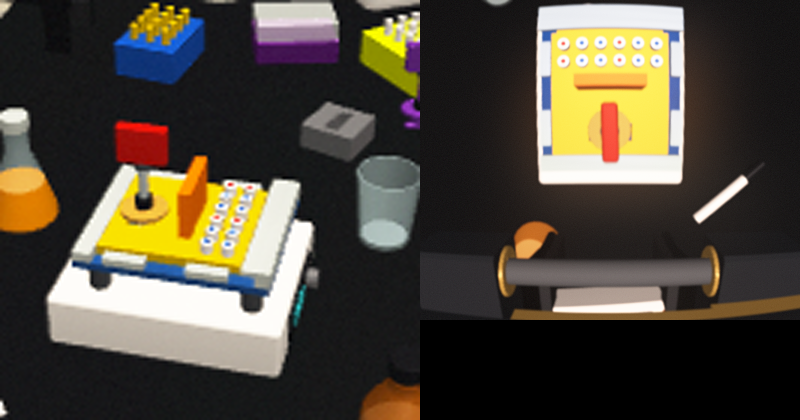

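Side and wrist crops show the carrier flat and the key upright, its handle along shaker x at (610,130), collar on the plate, gripper clear. One height check in the side view, then hand in.

```bash
python3 - <<'E'
from h import *
j=vision.camera_info('side'); im=cv2.imread('pics/s10.png'); hsv=cv2.cvtColor(im,cv2.COLOR_BGR2HSV)
m=cv2.bitwise_or(cv2.inRange(hsv,(0,130,50),(6,255,255)),cv2.inRange(hsv,(174,130,50),(180,255,255))); m[:150]=0;m[230:]=0;m[:,:260]=0;m[:,320:]=0
cs,_=cv2.findContours(m,0,1); c=max(cs,key=cv2.contourArea); print('seen box',cv2.boundingRect(c))
a=np.radians(-3); u=np.array([np.cos(a),np.sin(a),0]); v=np.array([-np.sin(a),np.cos(a),0])
for d in(.015,.018,.0225,.026):
    o=np.array([.6257,.1585,.098-d]); q=np.array([proj(j,o+sx*.025*u+sy*.007*v+[0,0,z]) for sx in(-1,1) for sy in(-1,1) for z in(.085,.125)])
    print(d,'rows',q[:,1].min().round(1),q[:,1].max().round(1),'cols',q[:,0].min().round(1),q[:,0].max().round(1))
s=ctrl.get_state(); print(s['time'],np.abs(s['qd']).max(),s['ft_force'])
close_job()
E
```

```text
seen box (278, 190, 18, 16)
0.015 rows 188.6 205.0 cols 277.2 295.8
0.018 rows 189.5 205.9 cols 277.2 295.9
0.0225 rows 190.9 207.2 cols 277.3 295.9
0.026 rows 191.9 208.2 cols 277.4 295.9
23.25 0.07324895227768202 [-0.71479419 -0.63365294 -0.99383354]
the job is handed in; nothing more can be done
```

The carrier is mounted on the deck, the T-key is turned a quarter and locked under it, and the job is handed in. It took 23.3 s of the 72 s allowed. `close_job` gives no verdict.

- **Carrier:** I gripped it by its fin, tilted it about 9° with the tongue end down and slid the tongue under the lip with no contact force. I then lowered it flat and let go. The wrist view shows it between the lip, stop and guides. Its slot centre measured (45.1, 0.2) mm from the seat, against (45, 0) expected.
- **Key:** I put it through the slot and pressed it to about 24 mm below the deck top. I then turned it 90° with little resistance, let it spring up and released it. In the grip its origin read 17.9 mm below the deck, against 18 mm when locked.
- **Final views:** The key stands upright with its handle about 2° off the shaker's x axis. Its centre is within about 2 mm of the slot. The gripper is clear, and nothing I saw among the bystanders had shifted; I did not measure them.

**Checks that disagreed or were weak:**
- In the last wrist view the handle measured about 8% too small.
- The side view fits the locked height best, but it is only good to about 2 mm.
- Sideways forces of 3–5 N built up as the key sprang up; they went when I let go.
- A joint was still moving at 0.07 rad/s when I handed in.

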